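Unlock a sprung index plunger and take the sample carrier off its dock

ROBOT

A 6-joint arm with a two-finger parallel gripper is mounted at the origin on a cart in front of the work surface, level with it; the furniture and walls round the work are solid. World frame = base frame: x ahead of the robot, y to its left, z up, the work surface at z = 0. Lengths are in m, angles in rad, forces in N, time in s.
With the tool pointing down it reaches from about 0.375 to 0.975 m from the base axis. Payload 3.8 kg.
Tool frame: the origin (TCP) lies midway between the tips of the shut fingers; the grasp point (between the pads) lies 19 mm behind it; x points along the fingers, y is the direction in which the jaws open and shut, and the axes are right-handed (so a half turn about x gives the same grasp; the last joint's range is limited). The gripper opens to 88 mm and grips with 3 to 60 N. Pads are 18 mm wide; open, the fingers measure 123 mm over their backs; the gripper's body (75 mm by 187 mm) begins 45 mm behind the grasp point.
Start: joints at [-1.357, 0.264, 1.604, -0, 1.274, -0.037], TCP at [0.168, -0.654, 0.239] pointing down, gripper open.
Joint ranges: [-2.63, 2.63], [-0.94, 2.18], [0.31, 2.57], [-1.31, 4.45], [0, 2.66], [-2.55, 2.55]. Speed limits (rad/s): [2.57, 2.57, 3.14, 3.14, 3.14, 3.14].

INTERFACE

Orientations are given as a rotation vector (axis times angle).
In Python, from cell import manip, inverse_kinematics, cams, order gives the robot as it stands. Calls block until the motion is done:
- manip.move_pose(position, orientation): joint-space move of the TCP to a pose.
- manip.move_linear(position, rate=0.15, rot=None): straight line of the TCP; rot=None keeps the orientation; rate is the mean speed in m/s.
- manip.set_joints(angles): joint-space move.
- manip.set_gripper(opening, force=None): finger opening in m; force is the grip in N (None keeps the last); returns when the fingers have stopped.
- manip.dwell(seconds).
- inverse_kinematics(position, orientation): joint angles nearest the present ones, or None.
- manip.state(): the state.
- cams.capture(name): name is "scene" or "top"; returns a dict with "image" (384x512x3 uint8, blue, green, red), "z_map" (384x512 float32, m along the optical axis (not along the pixel's ray), 0 where there is no reading), "intrinsics" (3x3 intrinsics, pixels), "k1" (the pictures are not rectified: a ray, as slopes to the right and down, at radius r is drawn at 1 + k1 r^2 times it, then the intrinsics apply), "position" and "orientation" of the camera in the world. Camera axes: x right, y down, z forward; pixel columns grow to the right and rows downward; lengths in m; the calibration is good to about 2 mm. A picture is of the moment at which its call begins.
A pose or a line that the arm cannot do raises manip.IKError and nothing moves.
- order.close_job(): hands the job in, once; it reports no verdict.
The state is a dict: "clock": time; "joint_pos": joint angles; "joint_velocities": joint speeds; "tau": joint torques, N m; "tool_pos": TCP position; "tcp_rot": TCP orientation; "contact_force": force on the tool from outside, world axes, zero at the start; "moment": the same for the moment, N m; "gripper_width": finger opening in m.
Only numpy, scipy, OpenCV 4.12 (cv2) and the standard library are available. Lean on these libraries where they do the work, as an engineer would, in place of code of your own. Each camera call takes 0.05 s, during which the arm holds its last target.

TASK

The sample carrier with its two vials is pinned on the docking base by the sprung plunger. Pull the plunger's T-handle up and twist it until it stays up by itself when let go (it latches to one side only, and you have to feel which), then draw the carrier out, lift it off by its fin and set it down flat inside the shallow steel tray with both vials still in their pockets. Leave the plunger latched up and do not disturb the timer, carton and lidded dish that stand around.

Things in the scene. Friction and masses are not known exactly. Their poses are not given: they have to be found in the camera images.
- dock: Aluminium docking base, fixed, plate 200 x 84 x 8 mm. Origin: centre of its underside; x along the guide, from the open end (-x, where the carrier leaves) to the plunger (+x); z up. Two guide rails: inner faces y = +-26.5 mm, x -98 to +32, tops z 22. A bridge at x 49 to 85 mm (underside z 21) covers the carrier's tongue: draw the carrier 50 mm or more along -x before lifting it.
- bridge_top (a point): Centre of the top face of the plunger's fixed steel sleeve (35 mm diameter, 42 at its foot), which stands on the dock's bridge at dock x = 67 mm, y = 0; this face is at z 64 mm.
- handle: T-handle of the plunger; origin: centre of its bar. Black bar 44 mm long (along its x), 12 mm wide (y), 16 mm high (z), on a 10 mm stem above the sleeve. At rest 92 mm above the worktop, bar along the dock's x axis. The frame turns and rises with the handle.
- plunger_lift (a joint): How far the plunger is pulled up, m: 0 at rest (pin through the carrier's tongue), 0.016 at its upper stop. A spring pulls it down with 5 N at rest, 9 N at the stop. Pulled beyond 0.0115, turned far enough and let go, it rests on a hidden ledge at about 0.010, the pin then clear of the carrier.
- plunger_turn (a joint): Turn of the T-handle about the vertical, rad: 0 at rest, + anticlockwise from above, limits +-1.4, turns freely. The ledge holds it from about 0.85 either way (aim for 1.2); let go below 0.6, it drops back. When pulled up, one direction (varies, cannot be seen) meets a hard stop within 0.4 rad: then turn the other way.
- carrier: Grey carrier, 0.22 kg. Origin: underside, below the fin; x towards the tongue, z up. Block 124 x 50 x 22 mm (x +-62); fin 26 mm long (x), 12 thick (y), z 22 to 66; square pockets at x = +-38, 24 wide, floor z 6; tongue 30 wide, z 1 to 9, x 62 to 112, with a 12 mm square hole at x = 97. On the dock its origin is at dock x = -30 mm, z = 8 mm, axes parallel to the dock's.
- carrier_mid (a point): Middle of the carrier's whole length, tongue included: carrier x = 25 mm, on the underside.
- vial_1: Loose screw-cap vial, amber with a dark cap, 22 mm diameter, 46 mm high, standing in the carrier's pocket at x = -38 mm. Origin: centre of its underside.
- vial_3: Loose screw-cap vial, white with a white cap, 22 mm diameter, 46 mm high, standing in the carrier's pocket at x = +38 mm. Origin: centre of its underside.
- tray: Shallow steel tray, fixed, 240 (x) x 120 (y) x 12 mm, walls 4 mm, floor about 4 mm thick. Origin: centre of its underside. The carrier (174 x 50 mm) fits flat in it only lengthwise, either way round.
- timer: Bystander: white countdown timer 62 x 62 x 18 mm, loose. Origin: centre of its underside.
- lamp_carton: Bystander: small upright white carton, 42 x 42 x 82 mm, loose. Origin: centre of its underside.
- petri_dish: Bystander: clear lidded dish 61 mm across, 14 mm high, loose. Origin: centre of its underside.
Mind the look-alikes: they are no part of the job. What is shaped like the vial_1 but turquoise is not meant.

How it is judged:
By the outcome, as a careful person would: the job done as asked, in the order asked, and still so for the second after the job is handed in, with the robot touching nothing.
It also fails if it takes over 64 s, if anything falls off the work surface, if the arm or the gripper's body presses on something with over 40 N, if the wrist force passes 120 N, or if a joint passes its speed limit or range.

## Working session

There is one attempt and no reset: what is moved stays moved. The work goes in short steps, each a Python script; the robot and the scene stay as the last script left them, time stands still between calls to the robot, and variables do not carry over. Pictures are saved under pics/ and viewed, and the job is handed in when it is done.

```bash
ls; mkdir -p pics; cat > h.py <<'E'
import numpy as np, cv2
from cell import manip, inverse_kinematics, cams, order
from scipy.spatial.transform import Rotation as R
def cap(n):
    c=cams.capture(n); return c
def Rc(c):
    o=np.array(c['orientation'],float)
    return R.from_rotvec(o).as_matrix() if o.shape==(3,) else (o if o.shape==(3,3) else None)
def ray(c,uv):
    K=np.array(c['intrinsics']); p=np.array([(uv[0]-K[0,2])/K[0,0],(uv[1]-K[1,2])/K[1,1]])
    s=p.copy()
    for _ in range(20): s=p/(1+c['k1']*(s@s))
    d=Rc(c)@np.array([s[0],s[1],1.]); return np.array(c['position'],float),d
def onplane(c,uv,z):
    o,d=ray(c,uv); return o+d*(z-o[2])/d[2]
def depthpt(c,uv):
    o,d=ray(c,uv); u,v=int(round(uv[0])),int(round(uv[1]))
    w=c['z_map'][v-1:v+2,u-1:u+2]; w=w[w>0]
    return o+d*np.median(w) if len(w) else None
def tri(c1,u1,c2,u2):
    o1,d1=ray(c1,u1);o2,d2=ray(c2,u2);d1=d1/np.linalg.norm(d1);d2=d2/np.linalg.norm(d2)
    A=np.stack([d1,-d2],1);t=np.linalg.lstsq(A,o2-o1,rcond=None)[0]
    a,b=o1+d1*t[0],o2+d2*t[1]; return (a+b)/2,np.linalg.norm(a-b)
def proj(c,P):
    q=Rc(c).T@(np.array(P)-np.array(c['position'])); s=q[:2]/q[2]; s=s*(1+c['k1']*(s@s)); K=np.array(c['intrinsics'])
    return np.array([K[0,0]*s[0]+K[0,2],K[1,1]*s[1]+K[1,2]])
def down(yaw):
    # tool x down, tool y at angle yaw in world
    x=np.array([0,0,-1.]);y=np.array([np.cos(yaw),np.sin(yaw),0]);z=np.cross(x,y)
    return R.from_matrix(np.stack([x,y,z],1)).as_rotvec()
E
python3 - <<'E'
from h import *
import pickle
for n in("scene","top"):
    c=cap(n); cv2.imwrite(f'pics/{n}0.png',c['image']); pickle.dump(c,open(n+'0.pkl','wb'))
    print(n,c['position'],c['orientation'],c['k1'],c['intrinsics'])
print(manip.state())
E
```

```text
pics
scene [-0.15252454  0.70152191  0.56228085] [-1.06996124  2.13198352 -1.24963767] -0.04117344574180009 [[362.81282716   0.         259.3377597 ]
 [  0.         362.81282716 191.34377077]
 [  0.           0.           1.        ]]
top [0.29234846 0.19507278 1.22026161] [-2.11522486  2.11902558 -0.20787312] -0.10619511741358259 [[393.03317532   0.         258.17308731]
 [  0.         393.03317532 185.54933334]
 [  0.           0.           1.        ]]
{'clock': 0.1, 'joint_pos': array([-1.35689856e+00,  2.64663712e-01,  1.60517997e+00, -1.19574798e-05,
        1.27367592e+00, -3.68771083e-02]), 'joint_velocities': array([-0.00172152, -0.0009696 , -0.00440665,  0.0001015 , -0.00036396,
        0.00050202]), 'tau': array([-1.16506258e-04, -5.03619504e+01, -3.58071506e+01,  7.30784261e-02,
        2.33401533e-02, -4.62897560e-05]), 'tool_pos': array([ 0.167385  , -0.65329088,  0.23755303]), 'tcp_rot': array([ 2.0885809 ,  0.26531017, -2.08896347]), 'contact_force': array([ 0.40557513,  0.49541299, -0.17081187]), 'moment': array([-0.0019144 ,  0.07711156, -0.01465315]), 'gripper_width': 0.08841840396660819}
```

View pics/scene0.png

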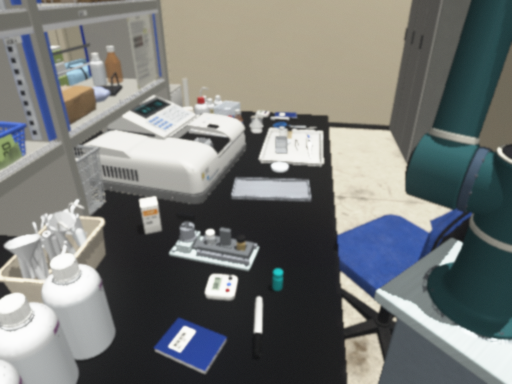

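View pics/top0.png

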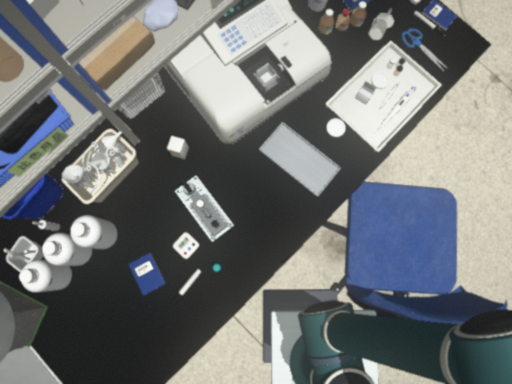

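The scene camera shows the dock at about (215,250), with the timer at (222,287), carton at (150,215), dish at (280,167) and grey tray at (271,189). A turquoise decoy stands at (278,279). In the top view, the dock is at (204,208), the tray at (299,158), the timer at (186,245), the carton at (177,147), the dish at (336,128) and the decoy at (217,268). I'll take closer crops next.

```bash
python3 - <<'E'
import cv2,pickle,numpy as np
s=pickle.load(open('scene0.pkl','rb'))['image'];t=pickle.load(open('top0.pkl','rb'))['image']
cv2.imwrite('pics/s_dock.png',cv2.resize(s[215:275,160:270],None,fx=7,fy=7,interpolation=cv2.INTER_CUBIC))
cv2.imwrite('pics/t_dock.png',cv2.resize(t[170:245,170:240],None,fx=8,fy=8,interpolation=cv2.INTER_CUBIC))
cv2.imwrite('pics/t_tray.png',cv2.resize(t[110:205,250:350],None,fx=6,fy=6,interpolation=cv2.INTER_CUBIC))
E
```

```text
(no output)
```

View pics/s_dock.png

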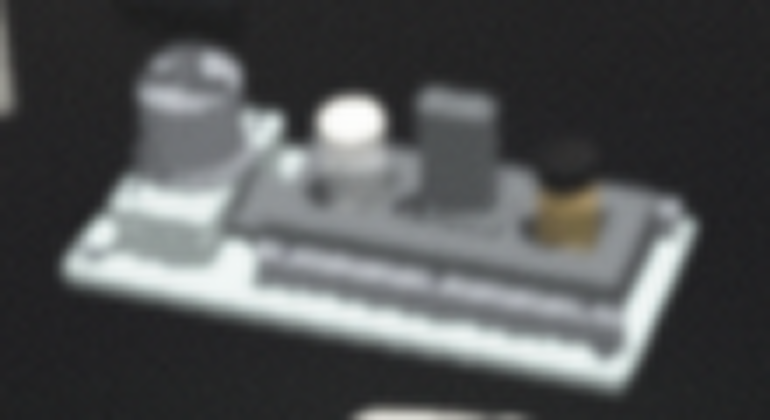

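View pics/t_dock.png

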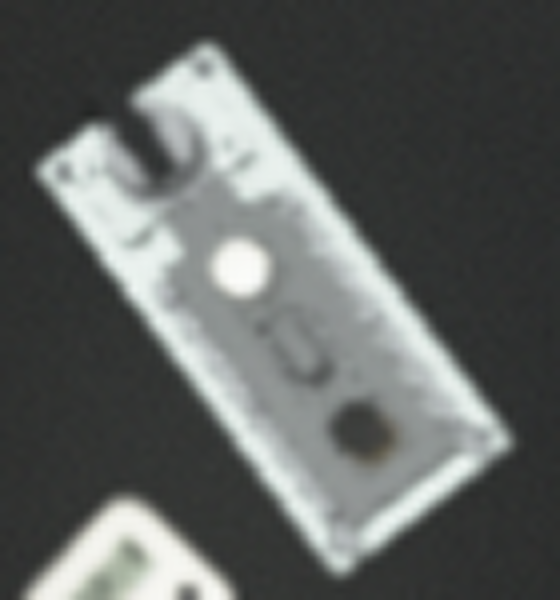

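View pics/t_tray.png

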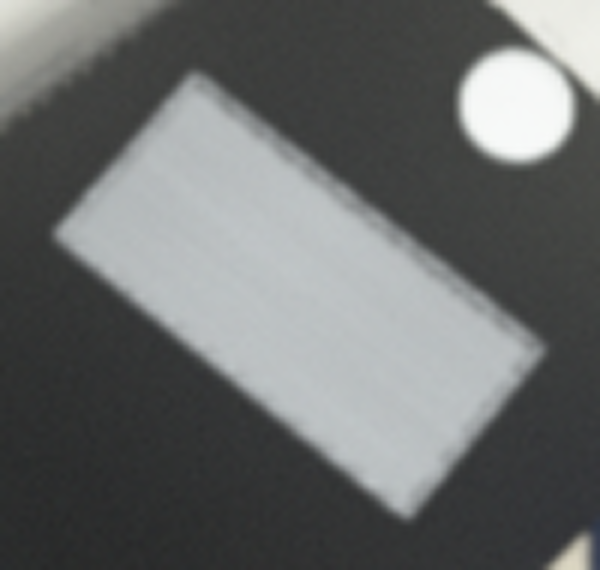

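In the crops, the white vial cap is at top px (200,203) and the amber vial's dark cap at (215,224), with the fin between them. The sleeve with the black bar is at the upper-left end, near (190,189). Next I'll measure poses by mask and by two-view triangulation.

```bash
python3 - <<'E'
from h import *
import pickle
s=pickle.load(open('scene0.pkl','rb'));t=pickle.load(open('top0.pkl','rb'))
def rect(c,box,th=110):
    x0,y0,x1,y1=box; g=cv2.cvtColor(c['image'],cv2.COLOR_BGR2GRAY); m=np.zeros_like(g); m[y0:y1,x0:x1]=(g[y0:y1,x0:x1]>th)*255
    m=cv2.morphologyEx(m,cv2.MORPH_CLOSE,np.ones((5,5)))
    cs,_=cv2.findContours(m,cv2.RETR_EXTERNAL,cv2.CHAIN_APPROX_NONE); k=max(cs,key=cv2.contourArea)
    return k.reshape(-1,2).astype(float)
def fit(k,c,z):
    P=np.array([onplane(c,p,z)[:2] for p in k]).astype(np.float32)
    r=cv2.minAreaRect(P*1000); return r,cv2.boxPoints(r)/1000
for name,box,z,th in(('dock',(172,172,236,244),0.008,120),('tray',(255,118,345,200),0.012,120)):
    k=rect(t,box,th); r,b=fit(k,t,z); print(name,r); print(b)
# cap centres
for nm,uv in(('whitecap',(200,203.4)),('ambercap',(215,224))):
    print(nm,onplane(t,uv,.060),depthpt(t,uv))
sc={'white':(160+350/7,215+118/7),'amber':(160+568/7,215+158/7)}
print(tri(t,(200,203.4),s,sc['white']),tri(t,(215,224),s,sc['amber']))
# depth maps around
for nm,uv in(('carriertop?',(210,222)),('tray',(299,158)),('dish',(336,128)),('timer',(186,245)),('carton',(177,144)),('decoy',(217,268)),('table',(240,240))):
    print(nm,depthpt(t,uv))
for y in range(178,196,2):
    print(y,[None if (q:=depthpt(t,(x,y))) is None else int(q[2]*1000) for x in range(180,200,2)])
E
```

```text
dock ((464.6767883300781, 367.21246337890625), (203.20571899414062, 86.88675689697266), 37.325172424316406)
[[0.3575401  0.34015328]
 [0.41022283 0.27106035]
 [0.57181346 0.39427164]
 [0.51913077 0.4633646 ]]
tray ((622.91845703125, 65.21772766113281), (241.02279663085938, 121.84087371826172), 50.17268371582031)
[[ 0.49894825  0.01168567]
 [ 0.5925194  -0.06635048]
 [ 0.7468887   0.11874979]
 [ 0.6533175   0.19678594]]
whitecap [0.47000882 0.37066747 0.06      ] [0.46988388 0.37054399 0.06081591]
ambercap [0.40831684 0.32452462 0.06      ] [0.40837063 0.32458466 0.05946184]
(array([0.4710843 , 0.37201404, 0.0583434 ]), np.float64(0.002679532353130729)) (array([0.40926986, 0.32564396, 0.05838756]), np.float64(0.0024302073071114498))
carriertop? [0.41738265 0.34320432 0.030159  ]
tray [0.62454103 0.06582373 0.00607173]
dish [ 0.72282567 -0.05599413  0.01517504]
timer [0.34842665 0.41755201 0.01389844]
carton [0.64927102 0.44304238 0.08065419]
decoy [0.2798586  0.31801583 0.04654375]
table [ 0.36480596  0.2530535  -0.0007244 ]
178 [2, 1, 1, 0, 0, 2, 6, 8, 8, 5]
180 [1, 98, 97, 1, 1, 6, 8, 19, 11, 7]
182 [0, 99, 99, 97, 64, 33, 32, 30, 30, 8]
184 [-1, 12, 99, 100, 82, 64, 61, 31, 30, 27]
186 [2, 10, 96, 100, 98, 66, 63, 49, 31, 30]
188 [10, 28, 66, 99, 99, 97, 63, 56, 32, 29]
190 [29, 33, 62, 64, 96, 99, 64, 52, 31, 29]
192 [31, 31, 34, 62, 65, 88, 52, 38, 31, 15]
194 [10, 30, 30, 35, 45, 43, 39, 30, 19, 19]
```

```bash
python3 - <<'E'
from h import *
import pickle
s=pickle.load(open('scene0.pkl','rb'));t=pickle.load(open('top0.pkl','rb'))
def cloud(c):
    K=np.array(c['intrinsics']);v,u=np.mgrid[0:384,0:512]
    p=np.stack([u.ravel(),v.ravel()],1).astype(np.float64)
    q=np.stack([(p[:,0]-K[0,2])/K[0,0],(p[:,1]-K[1,2])/K[1,1]],1);a=q.copy()
    for _ in range(20): a=q/(1+c['k1']*(a**2).sum(1,keepdims=True))
    z=c['z_map'].ravel(); P=np.c_[a*z[:,None],z]@Rc(c).T+np.array(c['position']); P[z<=0]=np.nan
    return P
for c,n in((t,'top'),(s,'scene')):
    P=cloud(c); d=np.hypot(P[:,0]-.518,P[:,1]-.408)
    m=(d<.035)&(P[:,2]>.092)&(P[:,2]<.108); Q=P[m]; r=cv2.minAreaRect((Q[:,:2]*1000).astype(np.float32))
    print(n,'bar',m.sum(),r,np.median(Q[:,2]),Q[:,:2].mean(0))
    m=(d<.025)&(P[:,2]>.058)&(P[:,2]<.070); print(' sleeve',np.median(P[m,2]),P[m].mean(0))
    df=np.hypot(P[:,0]-.440,P[:,1]-.349); m=(df<.025)&(P[:,2]>.066)&(P[:,2]<.08);print(' fin',m.sum(),P[m].mean(0),cv2.minAreaRect((P[m,:2]*1000).astype(np.float32)) if m.sum()>3 else '')
    m=(np.abs(P[:,0]-.623)<.04)&(np.abs(P[:,1]-.065)<.04)&(abs(P[:,2])<.03);print(' trayfloor',np.median(P[m,2]))
    m=(np.abs(P[:,0]-.40)<.1)&(np.abs(P[:,1]-.2)<.03)&(abs(P[:,2])<.03);print(' table',np.median(P[m,2]))
    m=(P[:,2]>.10)&(P[:,2]<.6); 
    for nm,x,y in(('handle',.518,.408),('carrier',.40,.32),('tray',.61,.05)):
        dd=np.where(m&(d>.05),np.hypot(P[:,0]-x,P[:,1]-y),9); i=np.nanargmin(dd); print('  tall near',nm,P[i],dd[i])
# tri corners: scene tray
g=cv2.cvtColor(s['image'],cv2.COLOR_BGR2GRAY);m=np.zeros_like(g);m[172:206,225:318]=(g[172:206,225:318]>90)*255
k=max(cv2.findContours(cv2.morphologyEx(m,cv2.MORPH_CLOSE,np.ones((5,5))),0,1)[0],key=cv2.contourArea).reshape(-1,2)
W=np.array([onplane(s,p,.010)[:2] for p in k.astype(float)]).astype(np.float32);print('tray scene',cv2.minAreaRect(W*1000))
cap_=[]
hp=np.array([.518,.408,.095])
j0=manip.state()['joint_pos']
for y in(127.3,-52.7):
    print(y,inverse_kinematics(hp,down(np.radians(y))))
cv2.imwrite('pics/s_tray.png',cv2.resize(s['image'][140:220,215:330],None,fx=6,fy=6,interpolation=cv2.INTER_CUBIC))
E
```

```text
top bar 61 ((518.2431640625, 408.0239562988281), (43.20155715942383, 11.648761749267578), 37.76142501831055) 0.09995890405977614 [0.51780698 0.40762846]
 sleeve 0.0640418768555564 [0.51714747 0.40662994 0.06383645]
 fin 37 [0.44098741 0.3486059  0.07345427] ((441.2448425292969, 348.741455078125), (26.00187110900879, 11.672405242919922), 37.27162170410156)
 trayfloor 0.004282553736566608
 table 0.0004510687469272412
  tall near handle [0.6794432  0.30747982 0.10171503] 0.19017942830286302
  tall near carrier [0.66756014 0.27984404 0.10860851] 0.27055670456449776
  tall near tray [0.76596238 0.15704387 0.10054251] 0.1891630333378413
scene bar 106 ((515.71875, 411.3310241699219), (44.082969665527344, 12.977123260498047), 37.55293655395508) 0.09951719558964423 [0.51347502 0.41204058]
 sleeve 0.06524038320008071 [0.51119104 0.41363713 0.06452927]
 fin 64 [0.43687873 0.35303476 0.07258749] ((438.6360778808594, 352.56341552734375), (25.811206817626953, 11.32632827758789), 36.62987518310547)
 trayfloor 0.006034814253552234
 table 0.0016037476687183472
  tall near handle [0.67566385 0.31229871 0.10087562] 0.18443597259319375
  tall near carrier [0.66867712 0.28149862 0.10073266] 0.2714217203344836
  tall near tray [0.7637862  0.16040828 0.10008472] 0.18931503448294099
tray scene ((623.6795043945312, 67.13313293457031), (246.12435913085938, 144.4451904296875), 50.07940673828125)
127.3 [ 0.62939027  0.35270829  1.76781531  0.          1.02106905 -1.59241386]
-52.7 [ 6.29390275e-01  3.52708293e-01  1.76781531e+00 -4.44089210e-16
  1.02106905e+00  1.54917879e+00]
```

View pics/s_tray.png

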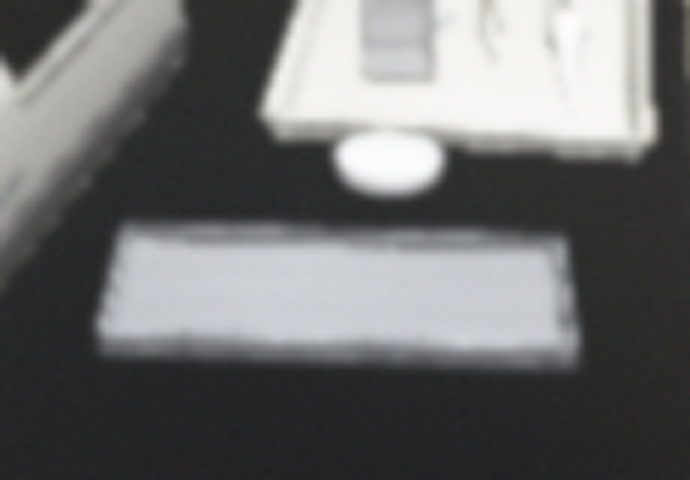

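```bash
python3 - <<'E'
from h import *
manip.move_linear([0.14,-.50,.28],rate=.3)
c=np.radians(37.4)
manip.move_pose([.517,.4095,.20],down(c+np.pi/2))
manip.set_gripper(.05,5)
st=manip.state();print(st['clock'],st['joint_pos'],st['tool_pos'],st['contact_force'],st['moment'],st['gripper_width'])
for n in("scene","top"):
    k=cap(n); im=k['image']; p=proj(k,[.517,.4095,.12]).astype(int); x,y=max(p[0]-50,0),max(p[1]-50,0)
    cv2.imwrite(f'pics/{n}1.png',cv2.resize(im[y:y+100,x:x+100],None,fx=4,fy=4))
E
python3 -c "
import cv2,numpy as np
cv2.imwrite('pics/h1.png',np.hstack([cv2.imread('pics/scene1.png'),cv2.imread('pics/top1.png')]))"
```

```text
4.9417 [ 6.32230667e-01  2.60334554e-01  1.68092820e+00 -1.34077448e-05
  1.20037915e+00 -1.59146200e+00] [0.51695535 0.40954961 0.19997573] [-0.01154296  0.68085472  0.58467571] [ 0.07801579 -0.18628671  0.00834873] 0.049657929088309974
```

View pics/h1.png

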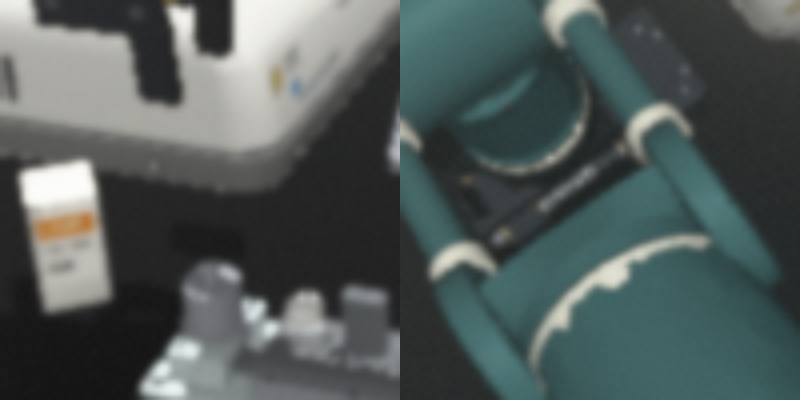

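The scene crop shows the open fingers directly above the sleeve and bar, with the carton to the left and clear. The arm blocks the top view. I'll go down and close softly to feel where the bar's centre is.

```bash
cat >> h.py <<'E'
def pr(tag=''):
    st=manip.state();print(tag,round(st['clock'],2),'p',np.round(st['tool_pos'],4),'F',np.round(st['contact_force'],2),'M',np.round(st['moment'],3),'w',round(st['gripper_width'],4),'j6',round(st['joint_pos'][5],3));return st
E
python3 - <<'E'
from h import *
manip.move_linear([.517,.4095,.075],rate=.12); pr('down')
manip.set_gripper(.0,5); pr('closed')
E
```

```text
down 6.23 p [0.5177 0.4101 0.0761] F [-1.26  0.77 -0.03] M [ 0.135 -0.109  0.021] w 0.0501 j6 -1.591
closed 6.89 p [0.5169 0.4097 0.0751] F [-1.45  0.67  0.92] M [0.289 0.018 0.019] w 0.012 j6 -1.591
```

```bash
python3 - <<'E'
from h import *
manip.set_gripper(.0,40); pr('grip')
for z in (.080,.0885):
    manip.move_linear([.517,.4095,z],rate=.03); pr('lift')
j0=np.array(manip.state()['joint_pos'])
M0=manip.state()['moment'][2]
for a in np.arange(.1,1.25,.1):
    j=j0.copy(); j[5]+=a; manip.set_joints(j); st=pr(f'{a:.1f}')
    if abs(st['moment'][2]-M0)>.25: print('STOP'); break
E
```

```text
grip 7.11 p [0.5169 0.4097 0.0751] F [-0.45  1.75  0.94] M [0.267 0.14  0.022] w 0.0118 j6 -1.591
lift 7.42 p [0.5168 0.4096 0.0792] F [ 0.77  4.11 -7.53] M [ 0.799 -0.331  0.038] w 0.0115 j6 -1.591
lift 7.86 p [0.5168 0.4096 0.0878] F [ 1.75  6.11 -8.7 ] M [ 0.913 -0.382 -0.041] w 0.0112 j6 -1.591
0.1 8.11 p [0.5167 0.4096 0.0869] F [ 1.07  5.1  -8.69] M [ 0.947 -0.429  0.006] w 0.0116 j6 -1.491
0.2 8.36 p [0.5167 0.4097 0.087 ] F [ 0.82  5.   -7.75] M [ 0.895 -0.391  0.025] w 0.0113 j6 -1.391
0.3 8.61 p [0.5167 0.4097 0.087 ] F [ 2.45  4.92 -9.49] M [ 0.914 -0.34  -0.013] w 0.0116 j6 -1.291
0.4 8.86 p [0.5167 0.4098 0.087 ] F [ 1.03  4.64 -8.92] M [ 0.942 -0.398 -0.005] w 0.0117 j6 -1.191
0.5 9.11 p [0.5167 0.4099 0.087 ] F [ 1.02  5.73 -8.36] M [ 0.947 -0.391  0.046] w 0.0112 j6 -1.091
0.6 9.36 p [0.5167 0.4099 0.087 ] F [ 2.23  5.06 -8.68] M [ 0.939 -0.435  0.034] w 0.0113 j6 -0.991
0.7 9.61 p [0.5166 0.4099 0.087 ] F [ 1.91  5.3  -7.9 ] M [ 1.021 -0.394  0.011] w 0.0114 j6 -0.891
0.8 9.86 p [0.5167 0.41   0.0871] F [ 2.01  5.97 -8.94] M [ 0.953 -0.407  0.049] w 0.0117 j6 -0.791
0.9 10.11 p [0.5167 0.41   0.0871] F [ 1.81  6.12 -8.69] M [ 1.    -0.403 -0.046] w 0.0114 j6 -0.691
1.0 10.36 p [0.5167 0.4101 0.0871] F [ 2.07  6.58 -9.14] M [ 0.975 -0.356  0.03 ] w 0.0116 j6 -0.591
1.1 10.61 p [0.5167 0.4101 0.0871] F [ 2.21  5.55 -8.7 ] M [ 0.948 -0.332 -0.012] w 0.0115 j6 -0.491
1.2 10.86 p [0.5168 0.4101 0.0871] F [ 1.53  6.07 -8.93] M [ 1.035 -0.391  0.04 ] w 0.0114 j6 -0.391
```

The + turn met no stop, so this looks like the latching side. I'll lower the handle and feel whether the ledge takes the load.

```bash
python3 - <<'E'
from h import *
x,y=manip.state()['tool_pos'][:2]
for z in (.0885,.0870,.0860,.0850,.0840):
    manip.move_linear([.517,.4095,z],rate=.02); st=pr('z%.4f'%z)
    if st['contact_force'][2]>2: break
E
```

```text
z0.0885 11.11 p [0.5168 0.4101 0.0878] F [ 1.18  6.8  -8.94] M [ 1.08  -0.307 -0.005] w 0.0117 j6 -0.392
z0.0870 11.36 p [0.5168 0.4101 0.0863] F [ 0.05  6.41 -8.52] M [ 1.014 -0.355 -0.036] w 0.0115 j6 -0.392
z0.0860 11.61 p [0.5168 0.4102 0.0853] F [ 0.74  6.98 -7.86] M [ 1.03  -0.271 -0.   ] w 0.0114 j6 -0.392
z0.0850 11.86 p [0.5168 0.4102 0.0851] F [ 0.14  6.48 -6.2 ] M [ 0.894 -0.063 -0.033] w 0.0119 j6 -0.392
z0.0840 12.11 p [0.5169 0.4102 0.0849] F [-2.31  4.7  -1.26] M [0.774 0.203 0.042] w 0.0112 j6 -0.392
```

At z ≈ 0.085 (lift ≈ 10 mm), the downward pull falls away while the TCP stops moving, so the ledge is holding. I'll let go, rise and check.

```bash
python3 - <<'E'
from h import *
manip.set_gripper(.05,5); pr('open')
p=manip.state()['tool_pos']
manip.move_linear([p[0],p[1],.16],rate=.15); pr('up')
c=np.radians(37.4)
manip.move_pose([.440,.350,.18],down(c-np.pi/2) if False else down(c+np.pi/2)); pr('over fin')
k=cap('scene'); cv2.imwrite('pics/s2.png',cv2.resize(k['image'][180:280,140:280],None,fx=5,fy=5,interpolation=cv2.INTER_CUBIC))
z=k['z_map']
E
```

```text
open 12.82 p [0.517  0.4094 0.0839] F [-0.53  0.09 -0.05] M [ 0.008 -0.123 -0.022] w 0.05 j6 -0.392
up 13.48 p [0.5167 0.4092 0.1596] F [-1.63  0.6  -0.82] M [-0.021 -0.114  0.004] w 0.0499 j6 -0.392
over fin 14.59 p [0.4398 0.3498 0.1791] F [-0.35  0.39  0.2 ] M [ 0.054 -0.125 -0.018] w 0.0504 j6 -1.595
```

View pics/s2.png

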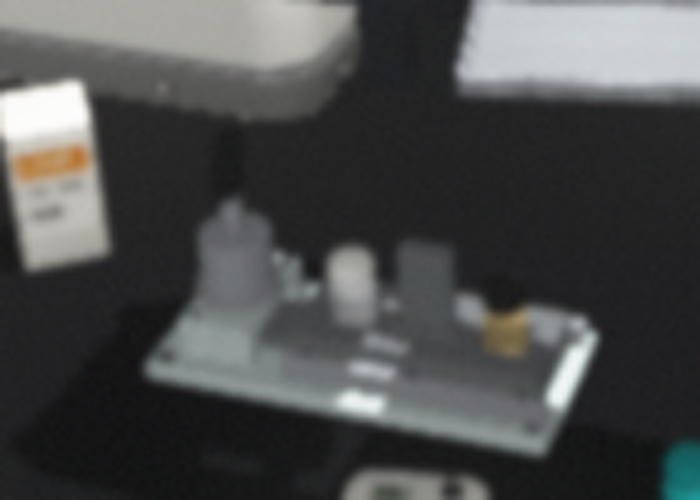

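The bar now stands higher and is turned, with stem showing at crop (230,210), so the plunger is latched. I'll confirm its height from depth, then grip the fin.

```bash
python3 - <<'E'
from h import *
k=cap('scene'); best=[]
for v in range(195,222):
    for u in range(176,198):
        q=depthpt(k,(u,v))
        if q is not None and np.hypot(q[0]-.517,q[1]-.41)<.03 and q[2]>.08: best.append(q)
best=np.array(best); print('bar top z',np.percentile(best[:,2],[50,90,97]),cv2.minAreaRect((best[best[:,2]>.103][:,:2]*1000).astype(np.float32)))
manip.move_linear([.440,.3502,.043],rate=.12); pr('down')
manip.set_gripper(0,8); pr('soft')
manip.set_gripper(0,50); pr('grip')
E
```

```text
bar top z [0.10872642 0.11150714 0.11195567] ((517.5479736328125, 410.3740234375), (11.83049201965332, 44.38023376464844), 58.90165710449219)
down 15.98 p [0.4407 0.3507 0.0439] F [0.1  0.19 0.21] M [ 0.063 -0.15   0.006] w 0.0503 j6 -1.596
soft 16.64 p [0.44   0.3503 0.043 ] F [0.05 1.19 0.23] M [ 0.054 -0.137  0.023] w 0.0121 j6 -1.596
grip 16.86 p [0.44   0.3503 0.0431] F [-0.53 -0.6   1.69] M [ 0.166 -0.063  0.034] w 0.0116 j6 -1.596
```

Bar top is at about 0.110 (10 mm up), and its axis is at −31° (−1.2 rad from rest), so it is latched. Now I'll draw the carrier out.

```bash
python3 - <<'E'
from h import *
c=np.radians(37.35);d=np.array([np.cos(c),np.sin(c),0]);p0=np.array([.440,.3502,.043])
for s in(.005,.02,.04,.062):
    manip.move_linear(p0-d*s,rate=.06); st=pr('s%.3f'%s)
    F=st['contact_force']; print(' along',F@d,'lat',F@[-d[1],d[0],0])
    if np.linalg.norm(F)>20: print('HIGH');break
E
```

```text
s0.005 17.11 p [0.4358 0.3469 0.043 ] F [-0.16 -0.51  1.68] M [ 0.052 -0.097 -0.03 ] w 0.0116 j6 -1.596
 along -0.44117276556974894 lat -0.3105780343588322
s0.020 17.51 p [0.423  0.3372 0.043 ] F [-3.5  -1.63  4.08] M [-0.254  0.194  0.011] w 0.0116 j6 -1.597
 along -3.773743842298626 lat 0.8302925237631071
s0.040 17.99 p [0.4072 0.3253 0.043 ] F [-3.09 -3.07  4.42] M [-0.24   0.265  0.008] w 0.0117 j6 -1.597
 along -4.320014650034636 lat -0.5693386971775225
s0.062 18.51 p [0.3898 0.3119 0.043 ] F [-3.03 -2.69  5.37] M [-0.243  0.306  0.009] w 0.0114 j6 -1.599
 along -4.040617241428167 lat -0.2991550242232522
```

```bash
python3 - <<'E'
from h import *
k=cap('scene'); cv2.imwrite('pics/s3.png',cv2.resize(k['image'][180:290,150:300],None,fx=5,fy=5,interpolation=cv2.INTER_CUBIC))
E
```

```text
(no output)
```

View pics/s3.png

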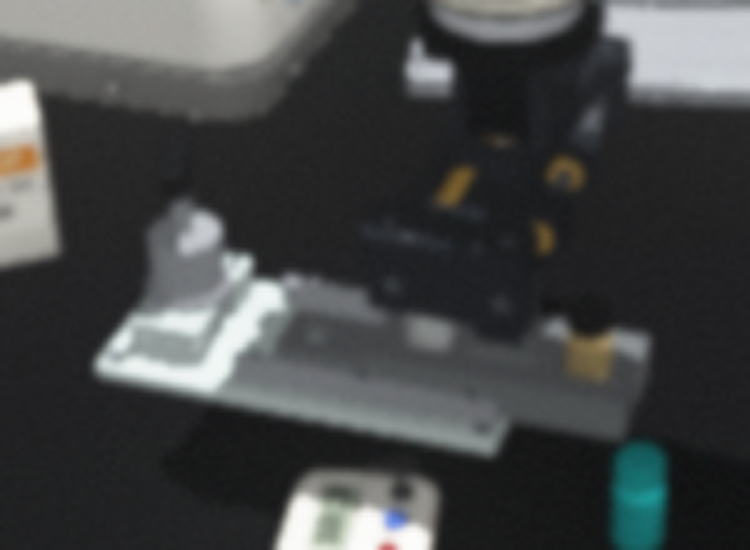

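The carrier is drawn out about 62 mm. Both vials are in place (amber at crop (590,345), white at (430,330) behind the finger), and the timer and decoy are clear. Next comes the lift and transfer to the tray.

```bash
python3 - <<'E'
from h import *
c=np.radians(37.35);d=np.array([np.cos(c),np.sin(c),0]);p=np.array([.440,.3502,.043])-d*.062
for dz in(.02,.11):
    manip.move_linear(p+[0,0,dz],rate=.1); pr('lift')
k=cap('scene'); cv2.imwrite('pics/s4.png',cv2.resize(k['image'][150:290,150:320],None,fx=4,fy=4,interpolation=cv2.INTER_CUBIC))
a=np.radians(50.15); ctr=np.array([.6232,.0658,0]); u=np.array([np.cos(a),np.sin(a),0])
q=ctr-.025*u
print(inverse_kinematics([q[0],q[1],.06],down(a+np.pi/2)),inverse_kinematics([q[0],q[1],.153],down(a+np.pi/2)))
E
```

```text
lift 18.91 p [0.3911 0.3129 0.0632] F [ 0.85 -0.37 -3.16] M [ 0.103 -0.071  0.033] w 0.0115 j6 -1.599
lift 19.96 p [0.3902 0.3122 0.1521] F [-0.23  0.22 -2.5 ] M [ 0.118 -0.117  0.004] w 0.0113 j6 -1.599
[ 3.57089531e-02  3.08107519e-01  1.90304293e+00 -4.44089210e-16
  9.30442200e-01 -2.41036999e+00] [ 3.57089531e-02  2.07079810e-01  1.83751844e+00 -4.44089210e-16
  1.09699440e+00 -2.41036999e+00]
```

View pics/s4.png

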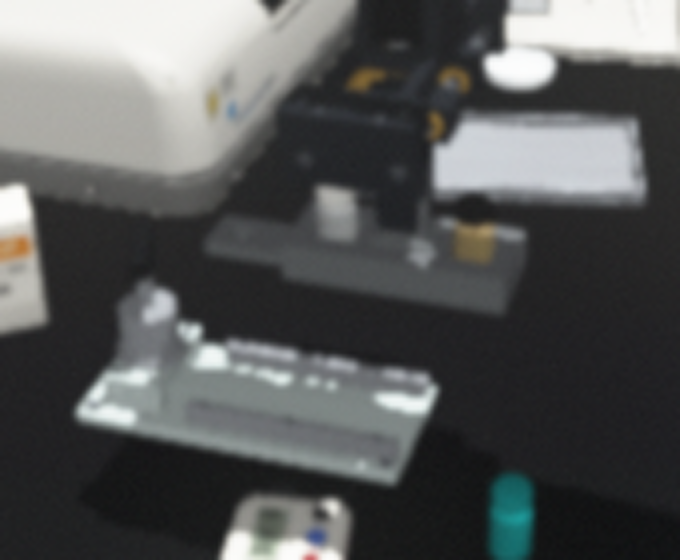

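The carrier is level in the gripper with both vials seated (amber at crop (475,235), white at (335,213)). I'll carry it to the tray.

```bash
python3 - <<'E'
from h import *
a=np.radians(50.15); u=np.array([np.cos(a),np.sin(a),0]); q=np.array([.6235,.0662,0])-.025*u
rv=down(a+np.pi/2)
manip.move_linear(q+[0,0,.153],rate=.14,rot=rv); pr('over')
manip.move_linear(q+[0,0,.055],rate=.1); st=pr('low'); f0=st['contact_force'][2]
k=cap('scene'); cv2.imwrite('pics/s5.png',cv2.resize(k['image'][110:220,200:330],None,fx=5,fy=5,interpolation=cv2.INTER_CUBIC))
E
```

```text
over 22.61 p [0.6072 0.0474 0.153 ] F [-0.65 -0.63 -3.01] M [ 0.018 -0.075 -0.002] w 0.0113 j6 -2.41
low 23.74 p [0.6083 0.047  0.0559] F [ 0.11  0.11 -1.83] M [ 0.128 -0.096  0.032] w 0.012 j6 -2.41
```

View pics/s5.png

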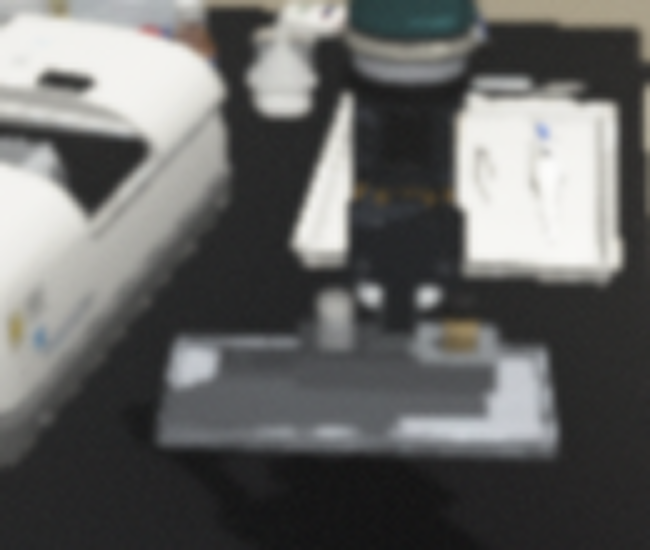

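The carrier hangs level over the tray, lengthwise, inside the outline (tray crop x 160–555). I'll lower it by feel.

```bash
python3 - <<'E'
from h import *
a=np.radians(50.15); u=np.array([np.cos(a),np.sin(a),0]); q=np.array([.6235,.0662,0])-.025*u
for z in(.047,.044,.042,.041,.040,.039,.038,.037,.036):
    manip.move_linear(q+[0,0,z],rate=.03); manip.dwell(.1); st=pr('z%.3f'%z)
    if st['contact_force'][2]>1.0: print('contact');break
E
```

```text
z0.047 24.31 p [0.6075 0.047  0.047 ] F [ 0.47  0.03 -2.51] M [ 0.079 -0.093  0.032] w 0.0111 j6 -2.41
z0.044 24.66 p [0.6074 0.047  0.0439] F [ 0.25 -0.21 -2.56] M [ 0.114 -0.126 -0.015] w 0.0115 j6 -2.41
z0.042 25.01 p [0.6075 0.047  0.042 ] F [-0.48  0.77 -2.38] M [ 0.054 -0.108  0.003] w 0.0112 j6 -2.41
z0.041 25.36 p [0.6075 0.047  0.041 ] F [ 0.16  0.3  -2.17] M [ 0.06  -0.124 -0.018] w 0.0117 j6 -2.41
z0.040 25.71 p [0.6075 0.047  0.04  ] F [-0.8   0.45 -2.27] M [ 0.097 -0.092  0.006] w 0.0117 j6 -2.41
z0.039 26.06 p [0.6076 0.047  0.0391] F [-0.37 -0.19 -1.96] M [ 0.05  -0.124  0.058] w 0.0118 j6 -2.41
z0.038 26.41 p [0.6076 0.047  0.0391] F [-3.19  0.61  5.42] M [ 0.11   0.352 -0.033] w 0.0114 j6 -2.41
contact
```

```bash
python3 - <<'E'
from h import *
p=np.array(manip.state()['tool_pos'])
manip.set_gripper(.04,5); manip.dwell(.2); pr('open')
manip.move_linear([p[0],p[1],.17],rate=.12)
manip.move_linear([.45,-.30,.30],rate=.3); pr('away')
manip.dwell(.3)
import pickle
for n in('scene','top'):
    k=cap(n); cv2.imwrite(f'pics/{n}6.png',k['image']); pickle.dump(k,open(n+'6.pkl','wb'))
    x0,y0,x1,y1=(225,120,325,210) if n=='scene' else (245,105,355,205)
    cv2.imwrite(f'pics/{n}6c.png',cv2.resize(k['image'][y0:y1,x0:x1],None,fx=6,fy=6,interpolation=cv2.INTER_CUBIC))
E
```

```text
open 27.19 p [0.6075 0.047  0.038 ] F [-0.26  0.43 -0.3 ] M [ 0.074 -0.131 -0.002] w 0.04 j6 -2.41Traceback (most recent call last):
  File "<stdin>", line 5, in <module>
cell.IKError: the arm cannot follow that straight line within its joint ranges
```

```bash
python3 - <<'E'
from h import *
manip.set_joints([-1.357,0.264,1.604,0,1.274,-0.037]); pr('away')
import pickle
for n in('scene','top'):
    k=cap(n); cv2.imwrite(f'pics/{n}6.png',k['image']); pickle.dump(k,open(n+'6.pkl','wb'))
    x0,y0,x1,y1=(225,120,325,210) if n=='scene' else (245,105,355,205)
    cv2.imwrite(f'pics/{n}6c.png',cv2.resize(k['image'][y0:y1,x0:x1],None,fx=6,fy=6,interpolation=cv2.INTER_CUBIC))
E
```

```text
away 31.36 p [ 0.1682 -0.6535  0.2386] F [0.9  0.   0.57] M [ 0.051 -0.05   0.016] w 0.0401 j6 -0.037
```

View pics/scene6c.png

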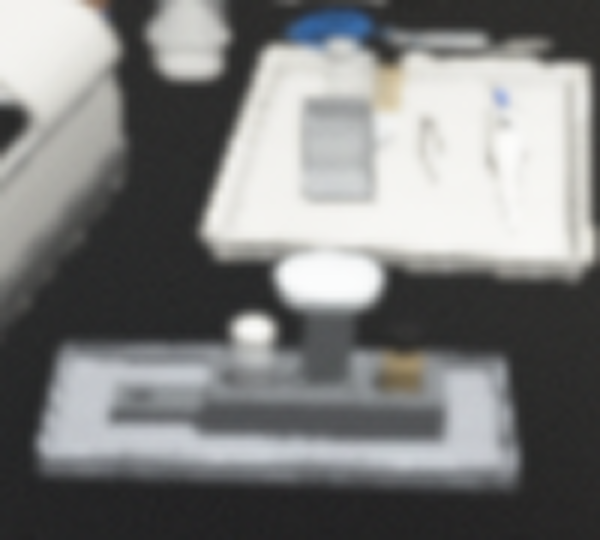

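View pics/top6c.png

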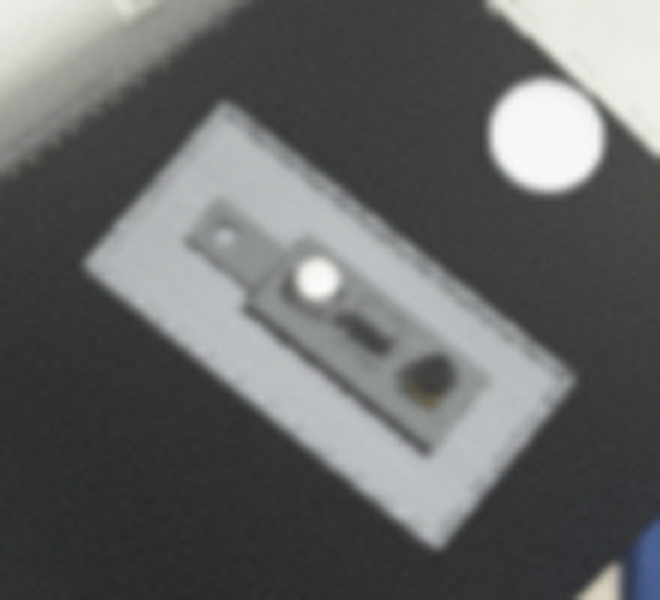

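```bash
python3 - <<'E'
from h import *
import pickle
a=pickle.load(open('top0.pkl','rb'));b=pickle.load(open('top6.pkl','rb'))
d=np.abs(a['image'].astype(int)-b['image']).max(2)
for nm,(x,y,r) in dict(timer=(186,245,15),carton=(177,147,14),dish=(336,128,13),decoy=(217,268,8)).items():
    print(nm,(d[y-r:y+r,x-r:x+r]>40).sum())
t=b
for y in range(176,196,2): print(y,[None if (q:=depthpt(t,(x,y))) is None else int(q[2]*1000) for x in range(178,200,2)])
# carrier pts in tray frame
A=np.radians(50.15);u=np.array([np.cos(A),np.sin(A)]);v=np.array([-u[1],u[0]])
L=[]
for y in range(115,202):
    for x in range(252,348):
        q=depthpt(t,(x,y))
        if q is not None:
            w=q[:2]-[.6232,.0658]; 
            if abs(w@u)<.12 and abs(w@v)<.06: L.append((w@u,w@v,q[2]))
L=np.array(L)
for lo,hi,n in((.022,.030,'block top'),(.045,.058,'caps'),(.064,.075,'fin')):
    m=(L[:,2]>lo)&(L[:,2]<hi);print(n,m.sum(),L[m].min(0),L[m].max(0),np.median(L[m,2]))
m=(L[:,2]>.02)&(L[:,2]<.032)
X=np.c_[L[m,:2],np.ones(m.sum())];print('block plane',np.linalg.lstsq(X,L[m,2],rcond=None)[0])
cv2.imwrite('pics/diff.png',np.clip(d*2,0,255).astype(np.uint8))
E
```

```text
timer 0
carton 0
dish 0
decoy 0
176 [1, 2, 2, 0, 0, 0, -1, 0, 1, 4, 1]
178 [0, 0, 0, 0, 0, 106, 0, 8, 10, 10, 6]
180 [0, 0, 0, 1, 105, 111, 106, 8, 27, 9, 8]
182 [0, -1, -1, 1, 109, 111, 100, 29, 29, 29, 8]
184 [0, 0, 2, 110, 110, 105, 65, 61, 33, 30, 29]
186 [1, 2, 107, 109, 107, 95, 63, 63, 49, 32, 29]
188 [6, 8, 108, 108, 101, 67, 63, 62, 55, 33, 28]
190 [9, 98, 108, 105, 64, 62, 62, 61, 53, 33, 27]
192 [9, 28, 34, 63, 63, 63, 61, 53, 37, 29, 10]
194 [9, 9, 30, 30, 34, 45, 43, 35, 32, 9, 8]
block top 439 [-0.08721417 -0.02881711  0.02209471] [0.03671222 0.02233224 0.02994092] 0.026164753192970958
caps 80 [-0.07238812 -0.01271223  0.04506849] [0.02198612 0.00732703 0.05747253] 0.05445215766227751
fin 32 [-0.03700126 -0.00923078  0.06615882] [-0.01304046  0.00376223  0.07173101] 0.0699254552400238
block plane [-0.00111932 -0.01806576  0.02596879]
```

View pics/scene6.png

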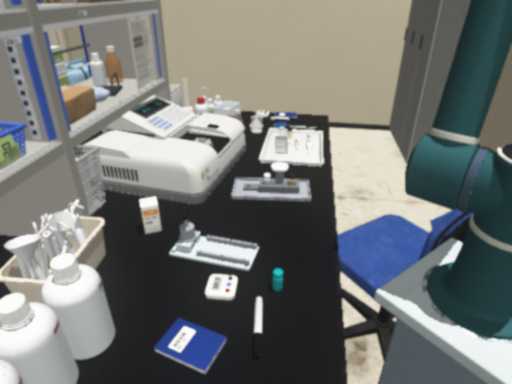

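The carrier lies flat in the tray with its block top at 26 mm (expected 26) and almost no tilt. Both vials are in their pockets, the bar top is still at 110 mm, and nothing else has moved. Handing in.

```bash
python3 -c "
from h import *
print(order.close_job())"
```

```text
the job is handed in; nothing more can be done
None
```

The job is done and handed in at about 31 s of the allowed 64 s, with no verdict reported. I pulled the T-handle up about 12 mm and turned it 1.2 rad clockwise. That side met no stop, and I felt the ledge take the load at about 10 mm. I then drew the carrier out 62 mm, lifted it by its fin and set it down lengthwise in the tray.

**Last checks, arm parked clear:**
- **Plunger:** the bar top is still about 110 mm up, so it is still latched.
- **Carrier:** it lies flat and well inside the walls, with the block top at 26 mm and about 1° of apparent tilt, which is at the noise level.
- **Vials:** both stand in their pockets, cap tops at about 54–56 mm.
- **Bystanders:** the timer, carton, dish and turquoise vial show no pixel change.

**Disagreements and failures:**
- The two cameras differed by about 4 mm sideways on the handle and fin. I used the mean, and the soft grips then closed with almost no side force.
- The scene camera's tray outline came out too wide (144 mm against 120), so I took the tray's size from the top view. Its centre and angle agreed within 2 mm and 0.1°.
- One retreat line was refused because of joint range; nothing moved, and I went back by a joint move instead.

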